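# Show the jar's label to the scanner, unlatch the sample cage and hold its gate wide

## Robot

A 6-joint arm with a two-finger parallel gripper is mounted at the origin on a cart in front of the work surface, level with it; the furniture and walls round the work are solid. World frame = base frame: x ahead of the robot, y to its left, z up, the work surface at z = 0. Lengths are in m, angles in rad, forces in N, time in s.
With the tool pointing down it reaches from about 0.3 to 0.85 m from the base axis. Payload 5.4 kg.
Tool frame: the origin (TCP) lies at the centre of the arm's flange, where the gripper is bolted on; the fingertips stand 173 mm ahead of it and the grasp point (between the pads) lies 155 mm ahead of it; z points along the fingers, y is the line along which they close (so a half turn about z gives the same grasp; the last joint's range is limited). The gripper opens to 85 mm and grips with 20 to 120 N. Pads are 22 mm wide; open, the fingers measure 114 mm over their backs; the gripper's body (76 mm by 85 mm) begins 54 mm behind the grasp point. The pads swing forward as they close: fully open they stand 13 mm farther back than shut.
Start: joints at [1.08, 0.158, 1.597, -0, 1.386, -0.21], TCP at [0.159, 0.552, 0.405] pointing down, gripper open.
Joint ranges: [-2.91, 2.91], [-0.94, 2.29], [0.18, 2.7], [-1.29, 4.43], [0.17, 2.64], [-3, 3]. Speed limits (rad/s): [2.57, 2.57, 3.14, 3.14, 3.14, 3.14].

## Interface

Orientations are given as a 3x3 rotation matrix whose columns are the frame's x, y, z axes.
In Python, from bench import * gives the robot as it stands. Calls block until the motion is done:
- move_to(position, orientation): joint-space move of the TCP to a pose.
- movel(position, ori=None, vel=0.15): straight line of the TCP; ori=None keeps the orientation; vel is the mean speed in m/s.
- set_joints(angles): joint-space move.
- grip(opening, effort=None): opening from 0.0 (shut) to 1.0 (fully open); effort is the grip in N (None keeps the last); returns when the fingers have stopped.
- sleep(seconds).
- solve_ik(position, orientation): joint angles nearest the present ones, or None.
- capture(name): name is "scene" or "top" or "wrist"; returns (picture, depth): 384x512x3 uint8, red, green, blue; 384x512 float32, m along the optical axis (not along the pixel's ray), 0 where there is no reading.
- get_calibration(name): a dict with "fx", "fy", "cx", "cy" (pixels), "position" and "rotation" of the camera in the world; the wrist camera has in their place "mount" (4x4, takes a point from camera to tool coordinates, whose origin is the TCP and whose axes are the flange's). Camera axes: x right, y down, z forward; pixel columns grow to the right and rows downward; lengths in m; the calibration is good to about 2 mm. A picture is of the moment at which its call begins: read the wrist's pose just before it. get_calibration takes no time and is no camera call.
A pose or a line that the arm cannot do raises MotionError and nothing moves.
- job_done(): hands the job in; it is judged then, once.
Trained networks look in the newest picture that a camera, given by its name, has taken for a name from the list of things; names that differ only in an ending like _2 or _b are one class to them, and where a whole thing is asked for, a point or a joint stands for the part that bears it (a point fixed in the world has none). Each returns a list of dicts, best first, with "confidence" (0 to 1); they miss things now and then, are a little off and sometimes report something else, mostly with a low value. They report only what shows in the picture. A call takes as long as a camera call.
- spot_in(camera, label): "position" ([x, y, z] in m, in the coordinates of the camera as it stood for that picture, good to about 4 mm: the middle of the surface that is visible of it).
- outline_of(camera, label): "mask" (384x512 bool, what is visible of it).
- tip_of(camera, label): "position" ([x, y, z] in m, in the coordinates of the camera as it stood for that picture, good to about 4 mm: a listed point, or the origin of a listed thing).
Readings, each from a call of its own:
- get_clock(): time.
- get_joint_pos(): joint angles.
- get_joint_vel(): joint speeds.
- get_tau(): joint torques, N m.
- get_eef_pos(): TCP position.
- get_ee_rot(): TCP orientation.
- get_ft_force(): force on the tool from outside, world axes, zero at the start.
- get_torque(): the same for the moment, N m.
- get_opening(): opening from 0.0 (shut) to 1.0 (fully open).
- get_grasp_force(): force on a finger pad.
Only numpy, scipy, OpenCV 4.12 (cv2) and the standard library are available. Lean on these libraries where they do the work, as an engineer would, in place of code of your own. Each camera call takes 0.05 s, during which the arm holds its last target. There are 200 camera calls.

## Task

The sample jar in the scanner's round nest has its label turned away: turn the jar in the nest until the label squarely faces the scanner window, and let go of it. Then open the sample cage: squeeze the safety catch (the right-hand one) fully together, after it the bolt catch, and pull the gate by its upright post past its detent to at least a right angle with the cage front. The gate springs back if let go, so finish while still holding it there with the fingers, steady, and leave the beaker, dish and stoppers where they stand.

Things in the scene. Friction and masses are not known exactly. Their poses are not given: they have to be found in the camera images.
- jar: white plastic jar, loose, standing upright in the nest, 90 mm high: body 50 mm across up to 58 mm, ribbed cap (fixed on) 44 mm across from 64 to 84 mm, then a black ridge 6 mm high and wide on the cap top, from its axis to the rim on the label's side. Origin: centre of underside; +x points out through the label, z up. Grip cap or body in any direction; it turns in the nest without lifting
- jar_mark (a point): centre of the jar's only label (24 x 32 mm paper with black bars), on the jar's +x side, 25 mm from its axis and 35 mm above its underside
- scanner: fixed scanner: base plate 8 mm thick, 80 mm wide, from x = -43 to +117 mm, with a round nest (ring 56 mm inner, 68 mm outer diameter, rim 16 mm above the bench; the jar stands in it on the plate) and behind it a grey scanner block 62 mm wide, 72 mm high. Origin: on the nest's axis at the bench; +x points from nest to scanner block, z up
- scanner_window (a point): centre of the scanner's black window, 73 mm from the nest's axis along the scanner's +x, 44 mm above the bench
- cage: fixed sample cage, clear walls, roof 88 mm high. Origin: at the bench in the plane of the closed gate; x points into the cage, away from the robot, y to the left along the front, z up. Gate from y = -75 to +85 mm; to its right (y = -82 to -262 mm, x = -40 to +30 mm) a grey latch block, 90 mm high, carries both catches
- safety (a joint): travel of the safety catch, m: 0 = locked, 0.012 = squeezed fully home; it slides along the cage's +x and stays where it is left (friction about 3 N). While it is locked the bolt catch is blocked
- safety_tab (a point): safety catch, moving steel tab (24 mm wide, 8 mm thick, from 2 to 45 mm above the latch block): centre of its outer face, looking to the cage's -x, 30 mm above the latch block. Pinch it front to back against the fixed post behind it; only the tab moves, so centre the grip where it ends. A slide under it is 11 mm high: keep the fingertips 14 mm or more above the block
- safety_post (a point): safety catch, fixed dark post (30 mm wide, 8 mm thick, top 45 mm above the latch block): centre of its outer face, which looks to the cage's +x. Tab to post measures 46 mm over the outer faces when locked, 34 mm when fully squeezed
- bolt (a joint): travel of the bolt catch, m: 0 = gate bolted, 0.012 = squeezed fully home (gate free); it slides along the cage's -y and stays where it is left (friction about 3 N). It can move only after the safety catch is squeezed
- bolt_tab (a point): bolt catch, moving steel tab (24 mm wide, 8 mm thick, same height as the safety tab): centre of its outer face, which looks to the cage's +y, towards the gate, 30 mm above the latch block's top. To squeeze, pinch it sideways, along the cage's y, against the fixed post to its right
- bolt_post (a point): bolt catch, fixed dark post (24 mm wide, 8 mm thick): centre of its outer face, which looks to the cage's -y. Outer faces 46 mm apart when locked, 34 mm when fully squeezed; the bolt's slide and guides stand up to 14 mm above the latch block
- gate (a joint): gate angle, rad: 0 = closed, grows as its free right-hand end swings out to the robot and then left (clockwise from above), stop at 1.9. A spring pulls it shut (1 N at the post when closed, 3 N at 1.5 rad); a ball detent resists at about 0.85 to 1.05 rad (6 to 8 N at the post); let go beyond it, the gate springs back to about 1.05, damped. It sweeps the bench in front 18 mm above it, 160 mm long
- gate_post (a point): pull post on the gate: upright steel rod of 14 mm diameter, 130 mm from the hinge, rising from 90 mm (gate top) to 150 mm above the bench (a 20 mm collar, 3 mm high, at its foot). This point lies on its axis 122 mm above the bench. The rod is round, so it can turn between the fingers
- gate_hinge (a point): point on the gate's vertical hinge axis (fixed), 122 mm above the bench
- beaker: bystander: small glass beaker, 44 mm wide, 58 mm high, loose; origin under its centre
- petri_dish: bystander: petri dish, 64 mm wide, 14 mm high, loose; origin under its centre
- stopper_a: bystander: rubber stopper, 27 mm, loose, 26 mm high; origin under its centre
- stopper_b: bystander: rubber stopper, 31 mm, loose, 26 mm high; origin under its centre

How it is judged:
On the way, in this order (a step that is already met when the one before it is completed fails the run):
1. the jar's label faces the scanner window, the jar standing in its nest and let go (y of jar_mark in the frame of scanner between -0.01 and 0.01 m and x of jar_mark in the frame of scanner above 0.012 m and angle between jar's own z axis and vertical below 0.12 rad and horizontal distance between jar and scanner below 0.006 m and height (world z) of jar below 0.013 m and contact force between the fingers and jar below 0.1 N), for 0.2 s.
2. the safety catch is squeezed home, the bolt still shut (value of joint safety above 0.01 m and value of joint bolt below 0.005 m), for 0.1 s.
3. the bolt catch is squeezed home, the gate still shut (value of joint bolt above 0.01 m and value of joint gate below 0.15 rad), for 0.1 s.
4. the gate is past its detent, in the fingers (value of joint gate above 1.2 rad and contact force between the fingers and gate above 0.3 N), for 0.1 s.
At the end, for the whole second after the job is handed in: gate at 1.45 rad or more, still (under 0.1 rad/s), fingers pressing on it with over 0.5 N; both catches squeezed over 10 mm; jar upright in its nest (6 mm, 0.12 rad), its label centre within 10 mm sideways of the line from nest to scanner window (y of jar_mark in the frame of scanner between -0.01 and 0.01 m and x of jar_mark in the frame of scanner above 0.012 m and angle between jar's own z axis and vertical below 0.12 rad and horizontal distance between jar and scanner below 0.006 m and height (world z) of jar below 0.013 m and value of joint each of safety, bolt above 0.01 m and value of joint gate above 1.45 rad and velocity of joint gate between -0.1 and 0.1 rad/s and contact force between the fingers and gate above 0.5 N); the arm keeps its last pose, push and grip.
It fails at once if the beaker is moved by more than 30 mm (distance of beaker from where it was at the start of the episode above 0.03 m).
It fails at once if the petri dish is moved by more than 30 mm (distance of petri_dish from where it was at the start of the episode above 0.03 m).
It fails at once if the stopper a is moved by more than 30 mm (distance of stopper_a from where it was at the start of the episode above 0.03 m).
It fails at once if the stopper b is moved by more than 30 mm (distance of stopper_b from where it was at the start of the episode above 0.03 m).
It fails at once if the jar is tipped (angle between jar's own z axis and vertical above 0.5 rad).
It also fails if it takes over 72 s, if anything falls off the work surface, if the arm or the gripper's body presses on something with over 40 N, if the wrist force passes 120 N, or if a joint passes its speed limit or range.

## Working session

There is one attempt and no reset: what is moved stays moved. The work goes in short steps, each a Python script; the robot and the scene stay as the last script left them, time stands still between calls to the robot, and variables do not carry over. Pictures are saved under pics/ and viewed, at most 10 in all, crops included, and the job is handed in when it is done.

```bash
mkdir -p pics; ls
cat > h.py <<'E'
from bench import *
import numpy as np, cv2
def cam_pose(name):
    c=get_calibration(name)
    if 'mount' in c:
        T=np.eye(4);T[:3,:3]=get_ee_rot();T[:3,3]=get_eef_pos();T=T@np.array(c['mount'])
        return c,T[:3,:3],T[:3,3]
    return c,np.array(c['rotation']),np.array(c['position'])
def save(img,fn): cv2.imwrite('pics/'+fn,img[:,:,::-1])
def pts(name,depth,P,mask=None):
    c,R,t=P
    v,u=np.nonzero((depth>0)&(mask if mask is not None else True))
    d=depth[v,u]
    return np.c_[(u-c['cx'])/c['fx']*d,(v-c['cy'])/c['fy']*d,d]@R.T+t,u,v
def find(name,labels,P,fn=tip_of):
    o={}
    for l in labels:
        r=fn(name,l)
        o[l]=[(np.round(P[1]@np.array(x['position'])+P[2],4).tolist(),round(x['confidence'],2)) for x in r[:3]]
    return o
E
python3 - <<'E'
from h import *
L="jar jar_mark scanner scanner_window cage safety_tab safety_post bolt_tab bolt_post gate_post gate_hinge beaker petri_dish stopper_a".split()
for n in ["top","scene"]:
    P=cam_pose(n); im,d=capture(n); save(im,n+'0.png'); np.save(n+'0.npy',d)
    print(n,P[2],P[1].round(2).tolist(),P[0]['fx'])
    for k,v in find(n,L,P).items(): print(k,v)
print(get_clock())
E
```

```text
pics
top [ 0.27965658 -0.04965451  1.41710063] [[0.01, -0.98, 0.18], [-1.0, -0.01, 0.0], [-0.0, -0.18, -0.98]] 429.07681625997196
jar [([0.4863, -0.2496, 0.0069], 0.82), ([0.5606, -0.2538, 0.0461], 0.48)]
jar_mark [([0.4605, -0.2507, 0.0499], 0.53)]
scanner [([0.4861, -0.252, 0.0018], 0.73)]
scanner_window [([0.5563, -0.2561, 0.0466], 0.95)]
cage [([0.5957, 0.151, 0.0043], 0.71)]
safety_tab [([0.6137, -0.0843, 0.123], 0.62)]
safety_post [([0.6571, -0.0809, 0.1207], 0.95), ([0.5813, 0.2366, 0.1221], 0.3)]
bolt_tab [([0.624, 0.0371, 0.1207], 0.56)]
bolt_post [([0.6307, -0.0109, 0.1194], 0.83)]
gate_post [([0.6067, 0.1108, 0.1266], 0.82), ([0.4284, -0.0965, 0.0008], 0.55)]
gate_hinge [([0.5815, 0.2386, 0.1206], 0.65)]
beaker [([0.4273, -0.0952, 0.0023], 0.74)]
petri_dish [([0.3704, -0.1694, -0.001], 0.73)]
stopper_a [([0.3796, -0.0079, -0.0001], 0.59), ([0.4412, -0.4241, 0.0021], 0.41)]
scene [ 0.03222666 -0.60617094  0.94414077] [[0.78, -0.47, 0.41], [-0.62, -0.61, 0.49], [0.02, -0.64, -0.77]] 372.62704511048145
jar [([0.4854, -0.25, 0.0085], 0.85)]
jar_mark [([0.4605, -0.256, 0.0411], 0.86), ([0.5797, 0.2389, 0.1227], 0.31)]
scanner [([0.4866, -0.2481, -0.0002], 0.78)]
scanner_window [([0.5521, -0.2499, 0.041], 0.97)]
cage [([0.5968, 0.156, 0.002], 0.88), ([0.4832, -0.245, -0.0008], 0.65)]
safety_tab [([0.6156, -0.085, 0.1187], 0.46)]
safety_post [([0.6572, -0.0785, 0.1218], 0.67)]
bolt_tab [([0.6227, 0.0371, 0.1239], 0.67)]
bolt_post []
gate_post []
gate_hinge [([0.5827, 0.2399, 0.122], 0.78)]
beaker [([0.4266, -0.0922, 0.0011], 0.71)]
petri_dish [([0.3692, -0.172, -0.0014], 0.78)]
stopper_a [([0.4389, -0.4229, -0.0047], 0.6), ([0.3758, -0.0031, 0.0009], 0.47)]
1.5
```

View pics/top0.png

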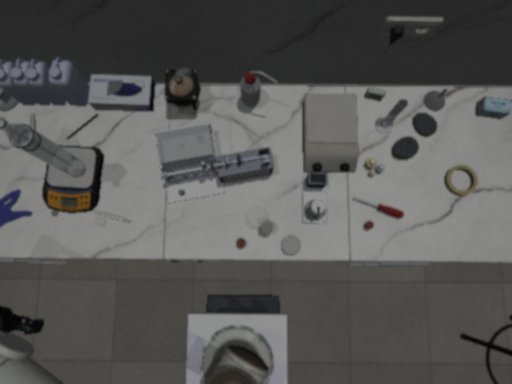

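View pics/scene0.png

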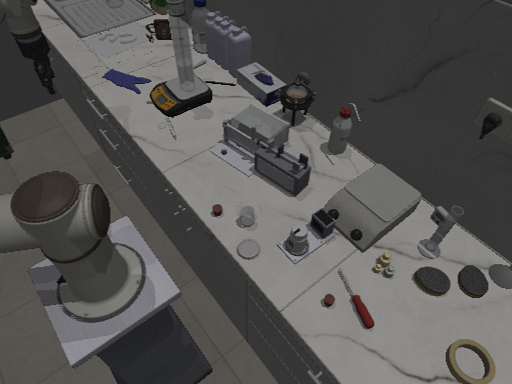

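The top view shows the scanner with jar at about (316,210), the latch block at (245,165), and the gate along (165-220,185). The label faces roughly toward the robot. The networks agree between the two cameras. Next I take close wrist views.

```bash
cat >> h.py <<'E'
def Rz(yaw):  # tool down, tool x at yaw
    c,s=np.cos(yaw),np.sin(yaw)
    return np.array([[c,s,0],[s,-c,0],[0,0,-1.]])
E
python3 - <<'E'
from h import *
R=get_ee_rot(); print(np.round(R,3).tolist()); print(np.round(get_calibration('wrist')['mount'],3).tolist())
for y in np.arange(-180,180,30):
    q=solve_ik([0.486,-0.25,0.42],Rz(np.radians(y))); print(y, None if q is None else np.round(q,2))
for y in (0,90,-90,180):
    q=solve_ik([0.6,0.05,0.42],Rz(np.radians(y))); print('c',y, None if q is None else np.round(q,2))
E
```

```text
[[-0.961, 0.277, -0.0], [0.277, 0.961, 0.0], [0.0, 0.0, -1.0]]
[[-0.001, -0.962, -0.273, 0.07], [1.0, -0.001, -0.0, -0.001], [-0.0, -0.273, 0.962, 0.03], [0.0, 0.0, 0.0, 1.0]]
-180 [-0.7   0.07  1.66 -0.    1.41 -2.27]
-150 [-0.7   0.07  1.66 -0.    1.41 -2.79]
-120 [-0.7   0.07  1.66 -0.    1.41  2.97]
-90 [-0.7   0.07  1.66 -0.    1.41  2.45]
-60 [-0.7   0.07  1.66 -0.    1.41  1.92]
-30 [-0.7   0.07  1.66 -0.    1.41  1.4 ]
0 [-0.7   0.07  1.66 -0.    1.41  0.87]
30 [-0.7   0.07  1.66 -0.    1.41  0.35]
60 [-0.7   0.07  1.66 -0.    1.41 -0.17]
90 [-0.7   0.07  1.66 -0.    1.41 -0.7 ]
120 [-0.7   0.07  1.66 -0.    1.41 -1.22]
150 [-0.7   0.07  1.66 -0.    1.41 -1.74]
c 0 [-0.12  0.22  1.5  -0.    1.43  1.45]
c 90 [-0.12  0.22  1.5  -0.    1.43 -0.12]
c -90 None
c 180 [-0.12  0.22  1.5  -0.    1.43 -1.69]
```

Run:
```python
from h import *
move_to([0.30,0.35,0.46],Rz(np.pi))
move_to([0.52,0.06,0.50],Rz(np.pi)); sleep(0.3)
def shot(fn,L):
    P=cam_pose('wrist'); im,d=capture('wrist'); save(im,fn+'.png'); np.savez(fn+'.npz',d=d,R=P[1],t=P[2])
    for k,v in find('wrist',L,P).items(): print(k,v)
shot('cage1',"cage safety_tab safety_post bolt_tab bolt_post gate_post gate_hinge".split())
move_to([0.486,-0.25,0.40],Rz(np.pi/2)); sleep(0.3)
shot('jar1',"jar jar_mark scanner scanner_window beaker petri_dish".split())
print(get_clock())
```

```text
cage [([0.5975, 0.1498, 0.0006], 0.58), ([0.4262, -0.0949, 0.0032], 0.53)]
safety_tab [([0.616, -0.0864, 0.1174], 0.84)]
safety_post [([0.4829, -0.2483, 0.0112], 0.61)]
bolt_tab [([0.6184, 0.0385, 0.1242], 0.58)]
bolt_post [([0.629, -0.004, 0.1185], 0.64), ([0.599, 0.1527, 0.0026], 0.36)]
gate_post [([0.6066, 0.1046, 0.1242], 0.87), ([0.6152, -0.0883, 0.1196], 0.35)]
gate_hinge [([0.5782, 0.2358, 0.1211], 0.62)]
jar [([0.4847, -0.2474, 0.0129], 0.59)]
jar_mark [([0.4608, -0.2499, 0.044], 0.69), ([0.557, -0.2522, 0.0447], 0.28)]
scanner []
scanner_window [([0.5577, -0.2492, 0.0478], 0.83)]
beaker [([0.4212, -0.0894, 0.004], 0.55)]
petri_dish [([0.3638, -0.1709, -0.0007], 0.63)]
6.45
```

View pics/cage1.png

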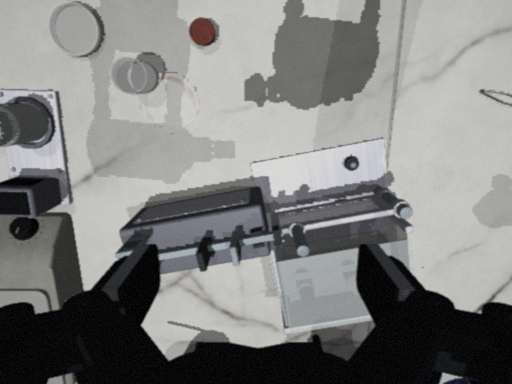

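View pics/jar1.png

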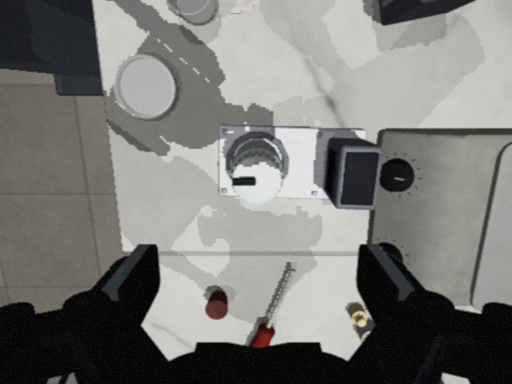

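Cage1: safety catch at about (125,250), bolt tab and post at (237,250) and (205,250), gate post at (300,237), hinge at (400,205). Jar1: cap top at (256,183) with the ridge pointing left to (233,181), scanner block at (355,175). The label points roughly away from the scanner, so the turn is near 180°. Next I refine geometry from depth.

Run:
```python
from h import *
c=get_calibration('wrist')
def load(fn):
    z=np.load(fn+'.npz'); return pts('wrist',z['d'],(c,z['R'],z['t'])),cv2.imread('pics/'+fn+'.png'),z
def rect(p,scale=1e4):
    r=cv2.minAreaRect((p[:,:2]*scale).astype(np.float32)); return np.round(np.array(r[0])/scale,4),np.round(np.array(r[1])/scale,4),round(r[2],1)
(p,u,v),im,z=load('jar1')
g=im.mean(2)[v,u]
near=np.hypot(p[:,0]-.486,p[:,1]+.25)
cap=(near<.035)&(p[:,2]>.086)&(p[:,2]<.104); print('cap',rect(p[cap]),np.median(p[cap,2]),cap.sum())
rg=cap&(g<70)&(u>225)&(u<260)&(v<190)&(v>172); print('ridge',rect(p[rg]),p[rg].mean(0),np.median(p[cap&~rg,2]))
bl=(p[:,2]>.066)&(p[:,2]<.078)&(p[:,0]>.545)&(p[:,0]<.625)&(np.abs(p[:,1]+.25)<.06); print('block',rect(p[bl]),bl.sum())
pl=(np.abs(p[:,2]-.008)<.004)&(p[:,0]>.42)&(p[:,0]<.56)&(np.abs(p[:,1]+.25)<.05)&(g>150); print('plate',rect(p[pl]),pl.sum())
(p,u,v),im,z=load('cage1')
b=(np.abs(p[:,2]-.09)<.004)&(p[:,0]>.55)&(p[:,0]<.69)&(p[:,1]>-.15)&(p[:,1]<.075); print('latch',rect(p[b]),b.sum())
import scipy.ndimage as nd
for nm,zz in (('>.112',.112),('>.14',.14)):
    m=np.zeros(z['d'].shape,bool); k=(p[:,2]>zz)&(p[:,2]<.17)&(p[:,0]>.54)&(p[:,0]<.72)&(p[:,1]>-.15)&(p[:,1]<.28); m[v[k],u[k]]=1
    l,n=nd.label(m); lab=l[v,u]
    for i in range(1,n+1):
        q=p[lab==i]
        if len(q)>15: print(nm,len(q),q.min(0).round(3),q.max(0).round(3),np.median(q,0).round(4))
```

```text
cap (array([ 0.4839, -0.2501]), array([0.0451, 0.0452]), 8.2) 0.09296416115415457 2049
ridge (array([ 0.4734, -0.2498]), array([0.0179, 0.0055]), 1.3) [ 0.47366688 -0.24964984  0.09754105] 0.09287304750018488
block (array([ 0.592 , -0.2545]), array([0.062 , 0.0663]), 88.2) 2808
plate (array([ 0.5009, -0.2521]), array([0.0798, 0.1196]), 88.4) 3076
latch (array([ 0.6245, -0.0175]), array([0.0699, 0.1805]), 11.0) 4750
>.112 294 [0.599 0.1   0.112] [0.613 0.113 0.153] [0.6019 0.1059 0.1444]
>.112 257 [0.608 0.028 0.113] [0.632 0.04  0.137] [0.6167 0.0342 0.1341]
>.112 236 [ 0.611 -0.098  0.112] [ 0.623 -0.075  0.138] [ 0.6146 -0.088   0.1296]
>.112 271 [ 0.615 -0.009  0.112] [0.639 0.002 0.138] [ 0.6241 -0.0025  0.1334]
>.14 169 [0.599 0.1   0.14 ] [0.613 0.113 0.153] [0.6041 0.1064 0.1503]
```

Run:
```python
from h import *
X,Y=.4842,-.2503
move_to([X,Y,0.36],Rz(0))
movel([X,Y,0.2385],vel=.12)
grip(0.0,30); print('grip',get_opening(),get_grasp_force(),get_ft_force().round(1) if hasattr(get_ft_force(),'round') else get_ft_force())
q=np.array(get_joint_pos()); print(q.round(2))
for k in range(1,4):
    r=q.copy(); r[5]-=np.radians(178.5)*k/3; set_joints(r)
print(get_ft_force(),get_eef_pos())
grip(1.0); sleep(.2)
movel([X,Y,0.40],vel=.2)
sleep(.2)
P=cam_pose('wrist'); im,d=capture('wrist'); save(im,'jar2.png')
p,u,v=pts('wrist',d,P); g=im.mean(2)[v,u]
near=np.hypot(p[:,0]-X,p[:,1]-Y); cap=(near<.03)&(p[:,2]>.086)&(p[:,2]<.104)
rg=cap&(g<70); print(p[cap].min(0),p[cap].max(0)); print('ridge',p[rg].mean(0),np.median(p[rg],0),rg.sum())
print(find('wrist',['jar','jar_mark','scanner_window'],P),get_clock())
```

```text
grip 0.5086447961262248 29.07446695882527 [-0.3  2.6  4.9]
[-0.7   0.27  1.81  0.    1.05  0.87]
[-0.06050538  0.12346029  2.50424993] [ 0.48442611 -0.25014667  0.23906116]
[ 0.45988071 -0.27328093  0.08606241] [ 0.50506069 -0.22815003  0.09953161]
ridge [ 0.49222857 -0.25075257  0.0976902 ] [ 0.49238647 -0.25080379  0.09789287] 128
{'jar': [([0.4813, -0.2487, 0.0095], 0.66), ([0.6606, -0.0788, 0.1227], 0.19)], 'jar_mark': [([0.3708, -0.0062, -0.0], 0.32)], 'scanner_window': [([0.5583, -0.2516, 0.0452], 0.92)]} 14.4583
```

View pics/jar2.png

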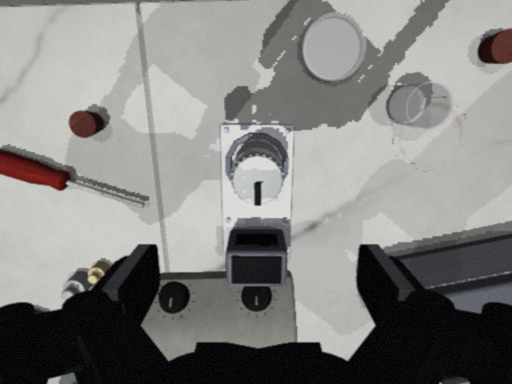

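The ridge at (258,193) now points at the scanner block, so the label faces the window and the jar is released. Now I take a closer look at the catches.

```bash
cat >> h.py <<'E'
th=np.radians(11.0); cx=np.array([np.cos(th),np.sin(th)]); cy=np.array([-np.sin(th),np.cos(th)]); O=np.array([.5966,.1524])
def W(x,y): return O+x*cx+y*cy
def C(p): d=np.asarray(p)[:,:2]-O; return np.c_[d@cx,d@cy,np.asarray(p)[:,2]]
E
python3 - <<'E'
from h import *
import scipy.ndimage as nd
w=W(-.005,-.175)
move_to([w[0],w[1],.43],Rz(np.pi+th)); sleep(.3)
P=cam_pose('wrist'); im,d=capture('wrist'); save(im,'catch.png')
p,u,v=pts('wrist',d,P); c=C(p)
r=cv2.minAreaRect((p[(np.abs(p[:,2]-.09)<.003)&(abs(c[:,0]+.005)<.045)&(abs(c[:,1]+.172)<.1)][:,:2]*1e4).astype(np.float32)); print(r)
m=np.zeros(d.shape,bool); k=(c[:,2]>.115)&(c[:,2]<.17)&(abs(c[:,0])<.06)&(c[:,1]<.0)&(c[:,1]>-.29); m[v[k],u[k]]=1
l,n=nd.label(m); lab=l[v,u]
for i in range(1,n+1):
    q=c[lab==i]
    if len(q)>30: 
        t=q[q[:,2]>np.percentile(q[:,2],95)-.004]
        print(len(q),'all',q.min(0).round(4),q.max(0).round(4),'top',t.min(0).round(4),t.max(0).round(4))
for k,vv in find('wrist',"safety_tab safety_post bolt_tab bolt_post gate_post".split(),P).items(): print(k,[(C([a])[0].round(4),b) for a,b in vv])
print(get_clock())
E
```

```text
((6241.150390625, -130.3243408203125), (689.833740234375, 1908.4986572265625), 10.905194282531738)
430 all [-0.0295 -0.2507  0.1152] [-0.0209 -0.2264  0.1376] top [-0.0284 -0.2507  0.1328] [-0.021  -0.2268  0.1376]
328 all [-0.0115 -0.1633  0.1156] [ 0.0125 -0.1552  0.1376] top [-0.0111 -0.1629  0.1333] [ 0.0125 -0.1553  0.1376]
406 all [-0.0115 -0.1257  0.1154] [ 0.0126 -0.1166  0.1382] top [-0.0109 -0.1254  0.1331] [ 0.0126 -0.1171  0.1382]
581 all [-0.006  -0.0541  0.115 ] [ 0.0078 -0.0401  0.1528] top [-0.0059 -0.0537  0.1477] [ 0.0078 -0.0401  0.1528]
541 all [ 0.0093 -0.2538  0.115 ] [ 0.017  -0.2236  0.1374] top [ 0.0093 -0.2538  0.1329] [ 0.017  -0.2238  0.1374]
safety_tab [(array([-0.0254, -0.2425,  0.1173]), 0.85), (array([ 0.0027, -0.0445,  0.1253]), 0.47), (array([ 0.0018, -0.1149,  0.1222]), 0.4)]
safety_post [(array([ 0.019 , -0.2392,  0.1225]), 0.65)]
bolt_tab [(array([ 0.0012, -0.1179,  0.1238]), 0.68)]
bolt_post [(array([ 0.0014, -0.1612,  0.1195]), 0.58)]
gate_post [(array([ 0.0039, -0.0495,  0.1258]), 0.67), (array([ 0.0017, -0.1601,  0.1203]), 0.61)]
16.1167
```

View pics/catch.png

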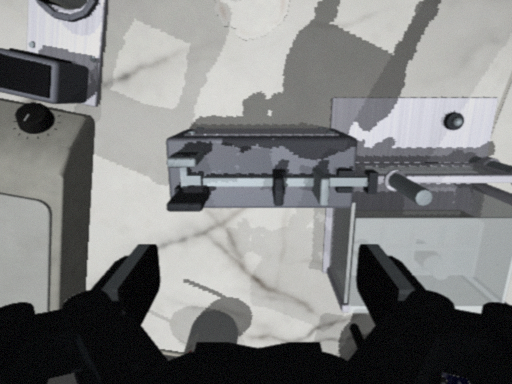

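Clean result: safety catch faces at cage x = -29/+17 mm (pixels (185,160) and (188,200)), bolt tab and post at (323,188) and (279,186) with cage y = -117/-163 mm. Both are 46 mm apart as specified.

Run:
```python
from h import *
a=W(0.0002,-.2387); R=Rz(th+np.pi/2)
move_to([*a,.37],R); movel([*a,.279],vel=.12)
print('ft0',np.round(get_ft_force(),1))
grip(0.0,30); sleep(.2); print('safety',get_opening(),get_grasp_force(),np.round(get_ft_force(),1),np.round(get_eef_pos()-np.array([*a,.279]),4))
grip(1.0); movel([*a,.37],vel=.2)
b=W(.0005,-.1461); move_to([*b,.38],Rz(th+np.pi))
P=cam_pose('wrist'); im,d=capture('wrist'); p,u,v=pts('wrist',d,P); c=C(p)
t=c[(c[:,2]>.126)&(c[:,2]<.14)&(abs(c[:,0])<.05)&(c[:,1]<-.2)&(c[:,1]>-.28)]
for s in (t[t[:,0]<0],t[t[:,0]>0]):
    if len(s): print(s.min(0).round(4),s.max(0).round(4))
print(get_clock())
```

```text
ft0 [-0.4 -0.6  0.8]
safety 0.3800811598820155 35.5183070898056 [7.5 2.1 0.1] [0.0012 0.0002 0.0011]
[-0.0174 -0.2503  0.1265] [-0.0077 -0.2261  0.1376]
[ 0.0092 -0.2534  0.126 ] [ 0.0181 -0.2232  0.1376]
21.6083
```

Safety catch is home (tab face at -17.4 mm, 12 mm moved). Next the bolt.

Run:
```python
from h import *
b=W(.0005,-.1461); R=Rz(th+np.pi)
movel([*b,.281],vel=.12)
grip(0.0,30); sleep(.2); print('bolt',get_opening(),get_grasp_force(),np.round(get_ft_force(),1))
grip(1.0); movel([*b,.40],vel=.2)
P=cam_pose('wrist'); im,d=capture('wrist'); p,u,v=pts('wrist',d,P); c=C(p)
for lo,hi in ((-.18,-.142),(-.142,-.10),(-.07,-.03),(-.27,-.2)):
    t=c[(c[:,2]>.126)&(c[:,2]<.16)&(abs(c[:,0])<.05)&(c[:,1]<hi)&(c[:,1]>lo)]
    if len(t): print(t.min(0).round(4),t.max(0).round(4))
print(get_clock())
# feasibility of gate arc
H=W(0,.085)
for f in np.radians([0,45,92]):
    g=H+.131*(-np.sin(f)*cx-np.cos(f)*cy); q=solve_ik([*g,.28],Rz(th+np.pi/2-f)); print(g.round(3),None if q is None else np.round(q,2))
```

```text
bolt 0.384799376872653 33.652660846710205 [-2.5  3.3  5.6]
[-0.0113 -0.163   0.1263] [ 0.0126 -0.1554  0.1379]
[-0.0113 -0.1372  0.1264] [ 0.0127 -0.1283  0.1384]
[-0.0059 -0.0537  0.1263] [ 0.0074 -0.0401  0.1529]
[-0.0175 -0.2534  0.1261] [ 0.0174 -0.2234  0.1384]
24.675
[0.605 0.107] [-0.02  0.38  1.59 -0.    1.17 -0.21]
[0.507 0.127] [ 0.01  0.16  1.86 -0.    1.13  0.61]
[0.451 0.215] [ 0.2   0.1   1.92 -0.    1.12  1.62]
```

Run:
```python
from h import *
H=W(.0007,.083)
def pose(f):
    g=H+.13*(-np.sin(f)*cx-np.cos(f)*cy); return [*g,.281],Rz(th+np.pi/2-f)
p,R=pose(0); move_to([p[0],p[1],.38],R); movel(p,vel=.12)
grip(0.0,60); print('g',get_opening(),get_grasp_force(),np.round(get_ft_force(),1))
for f in np.radians(np.arange(9,93.1,9).tolist()+[93]):
    p,R=pose(f); movel(p,R,vel=.05)
    ft=np.array(get_ft_force()); print(int(np.degrees(f)),round(get_opening(),3),ft.round(1),round(get_clock(),1))
    if np.linalg.norm(ft)>60: print('stop'); break
```

```text
g 0.148576236392884 58.350112438201904 [ 1.2 -0.2  0.7]
9 0.15 [1.4 1.7 1.4] 28.4
18 0.144 [0.4 2.6 2.3] 28.9
27 0.146 [2.1 4.2 3.2] 29.5
36 0.146 [3.3 3.9 2.3] 30.1
45 0.144 [3.8 4.1 1.9] 30.6
54 0.147 [5.2 0.4 1.7] 31.2
63 0.142 [4.3 2.7 2.2] 31.7
72 0.147 [4.5 2.2 3.2] 32.3
81 0.145 [4.  1.  5.6] 32.9
90 0.15 [ 3.5 -0.1  6.6] 33.4
93 0.144 [ 1.8 -0.6  5.8] 33.7
```

Run:
```python
from h import *
sleep(.5)
print(get_opening(),get_grasp_force(),np.round(get_ft_force(),1),get_eef_pos())
P=cam_pose('scene'); im,d=capture('scene')
save(cv2.resize(im[60:300,150:400],None,fx=2.4,fy=2.4,interpolation=cv2.INTER_CUBIC),'end.png')
print(find('scene',['jar','jar_mark','gate_post','beaker','petri_dish','stopper_a'],P))
P=cam_pose('wrist'); im,d=capture('wrist'); save(im,'endw.png')
print(find('wrist',['gate_post','gate_hinge'],P),get_clock())
```

```text
0.14480744170395624 59.36198115348816 [ 1.  -0.2  6.9] [0.45280765 0.21547628 0.28120446]
{'jar': [([0.4822, -0.2522, 0.0081], 0.8), ([0.6572, -0.0786, 0.1204], 0.32)], 'jar_mark': [([0.5109, -0.253, 0.0434], 0.82), ([0.5823, 0.2404, 0.1226], 0.24)], 'gate_post': [([0.4557, 0.2188, 0.1212], 0.71), ([0.5792, 0.2402, 0.1211], 0.43)], 'beaker': [([0.3765, -0.0043, -0.0003], 0.6), ([0.4845, -0.2484, 0.0012], 0.47)], 'petri_dish': [([0.3708, -0.1704, 0.0026], 0.54)], 'stopper_a': [([0.4365, -0.4197, 0.0], 0.68), ([0.3729, -0.0025, 0.0002], 0.62), ([0.6266, -0.005, 0.1168], 0.44)]}
{'gate_post': [([0.4581, 0.2129, 0.1264], 0.8)], 'gate_hinge': []} 34.7
```

View pics/end.png

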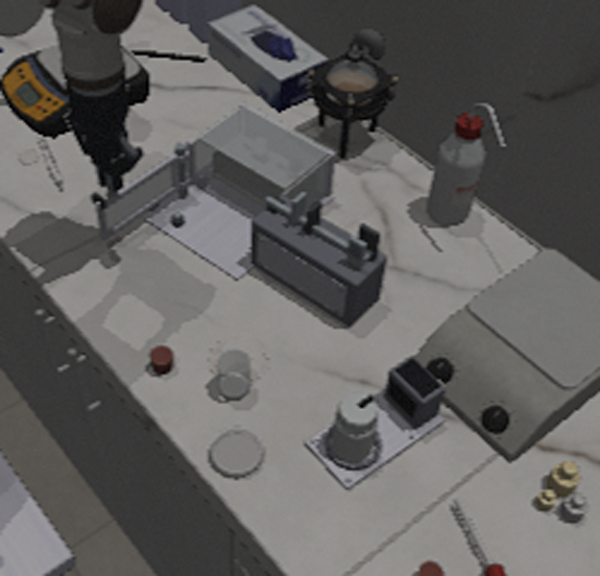

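View pics/endw.png

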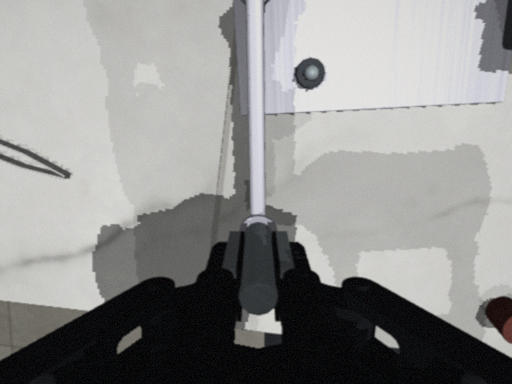

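End view: the gate stands open at a right angle with its post in the fingers (post at (258,270) in the wrist picture), the jar's ridge points to the scanner, and the bystanders are in place.

```bash
python3 -c "
from bench import *
print(job_done())"
```

```text
the job is handed in; nothing more can be done
None
```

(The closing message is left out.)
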